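# Load a bare dispensing valve into its assembly nest and lock it in

## Task

Load the bare white valve (the one without an air fitting, lying by itself at the front of the desk) into the black assembly nest, its nozzle at the yellow-marked end with the open slot, and press it fully down past the spring plungers until its square body is flush with the top of the nest. Then swing the strap with the red knob all the way round over the valve, in line with it, so that it is locked in for its air fitting to be screwed on. Leave the other things on the desk where they are.

Things in the scene. Friction and masses are not known exactly. Their poses are not given: they have to be found in the camera images.
- valve: White dispensing valve without air fitting, lying on its flat underside, 111 mm long (y), 22 mm wide and high. Origin: on the underside, midway along its length; +y is the nozzle end, z up. Square body 21.5 mm wide (x), flat top at z = 21.5 mm, y = -38.5 to +9.5 mm. In front two rods and a beige head 20 mm wide (y = 28 to 46 mm), behind a round 19 mm collar and an end cap to y = -55.5 mm.
- valve_body (a point): Middle of the flat top of the valve's square body, the place to grip (across x) and to press: (0, -14.5, 21.5) mm of the valve's frame.
- valve_nozzle (a point): Tip of the valve's nozzle, at (0, 55.5, 11.5) mm of the valve's frame.
- nest: Assembly nest, fixed: plate 86 x 170 x 8 mm with two black blocks 64 mm wide (x), top at z = 29.5 mm. Origin on the desk; the seated valve has x = y = 0, z = 8 mm and the same axes in this frame. Recess along y, 24 mm wide, 2.5 mm lead-in chamfers all round, y = -57 to +48 mm, floor at z = 8 mm. Between the blocks, y = -31.5 to +2.5 mm, a gap right across x lets the fingers down to the plate.
- nest_slot (a point): Middle of the open 14 mm wide slot for the nozzle in the nest's yellow-marked front end wall: (0, 52.5, 19.5) mm of the nest's frame.
- nest_top (a point): Where the middle of the top of the valve's body (point valve_body) comes to lie when it is seated, flush with the blocks: (0, -14.5, 29.5) mm of the nest's frame. Sprung balls in the side walls hold an unpressed valve about 12 mm too high; some 8 to 18 N pressed down here push it past them to the floor.
- strap (a joint): Angle of the locking strap about its upright pivot: 0 = swung clear, pointing to -x of the nest; pi/2 (1.571, the stop) = over the valve, pointing to +y of the nest. It stays where it is left. Steel strap 16 mm wide, 7 mm thick, its underside 32 mm above the desk (2.5 mm over a seated valve), reaching 48 mm from the pivot; it strikes a valve that stands proud.
- strap_pivot (a point): Pivot axis of the strap, on the rear block at (0, -74, 32) mm of the nest's frame.
- strap_knob (a point): Middle of the red knob that stands up from the strap 34 mm from its pivot: 18 mm across, from 46 to 67 mm above the desk, with a 9 mm stem below it down to the strap's top at 39 mm. This point is 58 mm above the desk.
- tub: Bystander: small milky tub, 46 x 60 x 28 mm; origin at the centre of its underside.
- glue: Bystander: red bottle with a white tip, 33 mm across, 106 mm high; origin at the centre of its underside.
- cup: Bystander: small clear cup, 35 mm across, 26 mm high; origin at the centre of its underside.
- drilled_block: Bystander: beige block with two dark holes, 34 x 48 x 22 mm; origin at the centre of its underside.
There are look-alikes about, which are no part of the job. There is more than one size of the valve; the one meant has the size given above.

How it is judged:
On the way, in this order (a step that is already met when the one before it is completed fails the run):
1. the valve is seated flush in the nest, nozzle in the slot, with the strap still swung clear (below 0.9 rad) (x of valve in the frame of nest between -0.003 and 0.003 m and y of valve in the frame of nest between -0.0035 and 0.0035 m and z of valve in the frame of nest between 0.0055 and 0.0095 m and y of valve_nozzle in the frame of nest above 0.045 m and z of valve_nozzle in the frame of nest below 0.0225 m and angle between valve's own z axis and vertical below 0.05 rad and value of joint strap below 0.9 rad), for 0.2 s.
2. the strap is swung over the seated valve (value of joint strap above 1.42 rad), for 0.2 s.
At the end, for the whole second after the job is handed in: The valve lies in the nest with its nozzle in the slot, within 3 mm sideways and 3.5 mm lengthways of its seat, no more than 1.5 mm above the recess floor and level (within 0.05 rad), and at rest; the strap stands over it at 1.42 rad or more (x of valve in the frame of nest between -0.003 and 0.003 m and y of valve in the frame of nest between -0.0035 and 0.0035 m and z of valve in the frame of nest between 0.0055 and 0.0095 m and y of valve_nozzle in the frame of nest above 0.045 m and z of valve_nozzle in the frame of nest below 0.0225 m and angle between valve's own z axis and vertical below 0.05 rad and value of joint strap above 1.42 rad and linear speed of valve below 0.02 m/s and velocity of joint strap below 0.1 rad/s); the robot touches nothing.
It fails at once if the tub, the red bottle, the cup or the drilled block is moved by more than 25 mm (distance of any of tub, glue, cup, drilled_block from where it was at the start of the episode above 0.025 m).
It also fails if it takes over 53 s, if anything falls off the work surface, if the arm or the gripper's body presses on something with over 40 N, if the wrist force passes 120 N, or if a joint passes its speed limit or range.

## Robot

A 7-joint arm with a two-finger parallel gripper is mounted at the origin on a cart in front of the work surface, level with it; the furniture and walls round the work are solid. World frame = base frame: x ahead of the robot, y to its left, z up, the work surface at z = 0. Lengths are in m, angles in rad, forces in N, time in s.
With the tool pointing down it reaches from about 0.4 to 0.85 m from the base axis. Payload 4.5 kg.
Tool frame: the origin (TCP) lies midway between the tips of the shut fingers; the grasp point (between the pads) lies 19 mm behind it; z points along the fingers, y is the line along which they close (so a half turn about z gives the same grasp; the last joint's range is limited). The gripper opens to 88 mm and grips with 3 to 60 N. Pads are 18 mm wide; open, the fingers measure 123 mm over their backs; the gripper's body (75 mm by 187 mm) begins 45 mm behind the grasp point.
Start: joints at [-1.19, 0.689, -0.195, 1.565, 0.157, 0.902, -0.215], TCP at [0.212, 0.588, 0.239] pointing down, gripper open.
Joint ranges: [-3.01, 3.01], [-0.46, 2.08], [-1.47, 1.51], [0.13, 2.56], [-1, 4.14], [0.04, 2.09], [-2.66, 2.66]. Speed limits (rad/s): [2.57, 2.57, 3.14, 3.14, 3.14, 3.14, 3.14].

## Interface

Orientations are given as a unit quaternion [x, y, z, w].
In Python, from plant import r gives the robot as it stands.
- The arm moves only by the tool move_arm, never from a script. Its argument "targets" is a list that holds one entry, the list of rows, each a list of 7 numbers: the opening, from 0 (shut) to 1 (fully open), then the shift along the tool's x, y, z in mm, then the turn, a rotation vector about the tool's x, y, z in degrees. In form: [[[claw, dx, dy, dz, ax, ay, az], ...]]. A call has 1 to 10 rows; each row is the pose to reach, as a shift and turn from the pose commanded when the call began, along the tool's axes at that moment; what a row does not reach only later rows make up. A row lasts 1/8 s, in which the tool goes at most 62.5 mm and 10.7 degrees, less where a joint would pass 70% of its speed; a pose out of reach is approached as far as the arm can. A call with a gripper value outside its range is refused whole. The fingers move at their own pace and stop on an object; "newtons" is the grip in N (left out, the last holds). Time passes only in rows, so rows that repeat a pose let the fingers close. It gives the time, the measured TCP pose, the force, the opening and the grip force at its end, in the units of the state.
- r.get_state(): the state, without advancing time (a new reading comes with each control period).
- r.snapshot(name): name is "scene" or "top"; returns the picture (400x640x3 uint8, red, green, blue); there is no depth.
- r.camera_info(name): a dict with "fx", "fy", "cx", "cy" (pixels), "R" (3x3) and "t" (3): a world point X has camera coordinates R X + t. Camera axes: x right, y down, z forward; pixel columns grow to the right and rows downward; lengths in m; the calibration is good to about 2 mm. A picture is of the moment at which its call begins. camera_info takes no time and is no camera call.
- r.finish_job(): hands the job in; it is judged then, once.
The state is a dict: "clock": time; "q": joint angles; "qd": joint speeds; "joint_torque": joint torques, N m; "tool_pos": TCP position; "eef_rot": TCP orientation; "contact_force": force on the tool from outside, world axes, zero at the start; "moment": the same for the moment, N m; "opening": opening from 0.0 (shut) to 1.0 (fully open); "finger_force": force on a finger pad.
Only numpy, scipy, OpenCV 4.12 (cv2) and the standard library are available. Lean on these libraries where they do the work, as an engineer would, in place of code of your own. Each camera call takes 0.05 s, during which the arm holds its last target. There are 200 camera calls.

## Working session

There is one attempt and no reset: what is moved stays moved. The work goes in short steps, Python scripts to look and compute and a tool call to move; the robot and the scene stay as the last step left them, time stands still between calls to the robot, and variables do not carry over. Pictures are saved under pics/ and viewed, at most 10 in all, crops included, and the job is handed in when it is done.

Besides the shell and the picture viewer there is one more tool, called as name(argument=value, ...) on one line, values as JSON. move_arm: Moves the arm, as the interface text tells. Its arguments: {"type":"object","properties":{"targets":{"type":"array","items":{"type":"array","items":{"type":"array","items":{"type":"number"}}}},"newtons":{"type":"number"}},"required":["targets"]}

```bash
ls; mkdir -p pics
python3 - <<'E'
from plant import r
import cv2
for n in("scene","top"):
    im=r.snapshot(n); cv2.imwrite(f"pics/{n}0.png",im[:,:,::-1]); c=r.camera_info(n); print(n,c)
s=r.get_state(); print(s)
E
```

```text
pics
scene {'fx': 508.96871483011995, 'fy': 508.96871483011995, 'cx': 318.563258923064, 'cy': 198.79440261266052, 'R': array([[ 0.28228751, -0.95926773, -0.01091704],
       [-0.85249274, -0.24561492, -0.46144278],
       [ 0.43996578,  0.13956623, -0.8871028 ]]), 't': array([-0.01178087,  0.60185637,  0.94513993])}
top {'fx': 361.2546839425557, 'fy': 361.2546839425557, 'cx': 318.7295163124535, 'cy': 201.63453414527226, 'R': array([[ 1.34696141e-04, -9.99965239e-01, -8.33678141e-03],
       [-9.81529785e-01,  1.46270049e-03, -1.91303795e-01],
       [ 1.91309339e-01,  8.20856715e-03, -9.81495469e-01]]), 't': array([0.18293947, 0.61137952, 0.91357332])}
{'clock': 0.1, 'q': array([-1.19022325,  0.68990218, -0.19452519,  1.56622892,  0.1573173 ,
        0.90255323, -0.21509071]), 'qd': array([ 0.00094835, -0.00161961,  0.00036832, -0.00219287,  0.00048952,
        0.00122843,  0.00098849]), 'joint_torque': array([-2.16892833e-03, -5.28499568e+01, -1.27103034e+00, -1.53839153e+01,
       -5.25048631e-02,  2.02945412e-03,  2.54348197e-05]), 'tool_pos': array([0.21226415, 0.5872342 , 0.23799206]), 'eef_rot': array([ 1.72470317e-01,  9.85014350e-01, -8.45663377e-04, -7.64695983e-05]), 'contact_force': array([-0.43067318,  0.0604169 , -0.04451023]), 'moment': array([-0.02585816, -0.01326596, -0.00754896]), 'finger_force': 0.0, 'opening': 0.9993184205286111}
```

View pics/scene0.png

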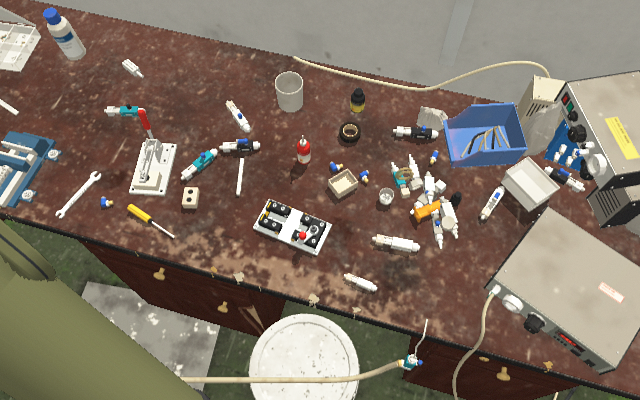

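View pics/top0.png

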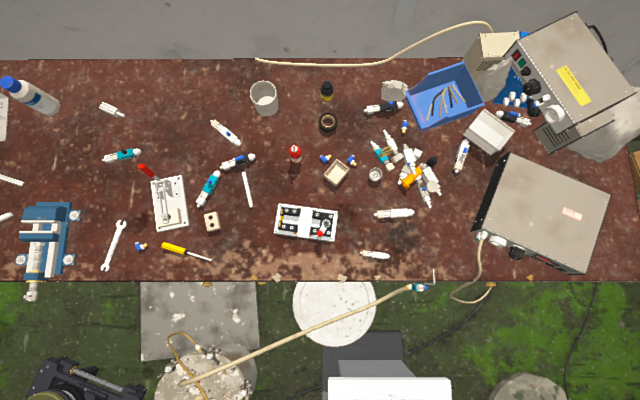

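The candidates for the bare valve are top px (393,213), (375,255) and (112,109), plus fitted ones with blue or teal ends at (226,131), (461,155) and elsewhere. Next I'll enlarge the two front ones and the nest to measure them.

```bash
python3 - <<'E'
import cv2
a=cv2.imread("pics/scene0.png")[195:298,246:434]; b=cv2.imread("pics/top0.png")[198:268,268:424]
cv2.imwrite("pics/sc.png",cv2.resize(a,None,fx=4.2,fy=4.2,interpolation=cv2.INTER_CUBIC))
cv2.imwrite("pics/tc.png",cv2.resize(b,None,fx=5,fy=5,interpolation=cv2.INTER_CUBIC))
E
cat > h.py <<'E'
import numpy as np
from plant import r
def world(cam,u,v,z):
    c=r.camera_info(cam); R=c["R"];C=-R.T@c["t"]
    d=R.T@np.array([(u-c["cx"])/c["fx"],(v-c["cy"])/c["fy"],1]); return C+d*(z-C[2])/d[2]
def pix(cam,X):
    c=r.camera_info(cam); p=c["R"]@np.asarray(X)+c["t"]; return np.array([c["fx"]*p[0]/p[2]+c["cx"],c["fy"]*p[1]/p[2]+c["cy"]])
E
```

```text
(no output)
```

View pics/sc.png

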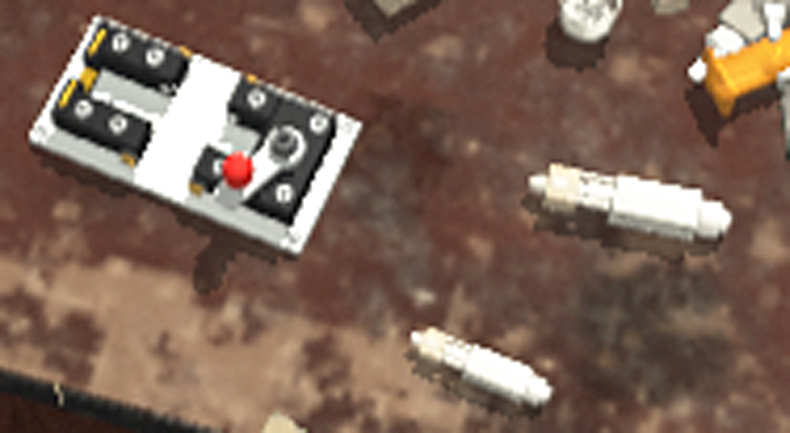

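View pics/tc.png

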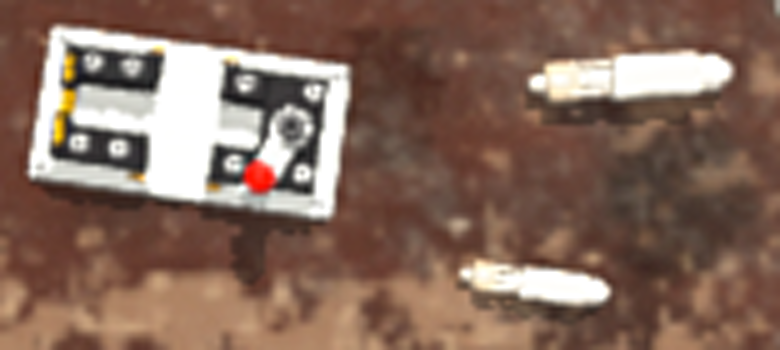

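The bigger valve at scene (397,243) / top (393,213) looks right and the small one at top (375,255) looks like the decoy. I'll check lengths and fit the poses.

```bash
cat >> h.py <<'E'
def sc(u,v): return 246+(u+.5)/4.2-.5,195+(v+.5)/4.2-.5
def tc(u,v): return 268+(u+.5)/5-.5,198+(v+.5)/5-.5
def T(p,P):
    x,y,a=p; P=np.asarray(P,float); c,s=np.cos(a),np.sin(a)
    return np.array([x+c*P[0]-s*P[1],y+s*P[0]+c*P[1],P[2]])
E
python3 - <<'E'
from h import *
from scipy.optimize import least_squares
np.set_printoptions(precision=4,suppress=True)
for n,(a,b),(c,d) in (("big",((530,183),(731,218)),((529,83),(733,70))),("small",((411,336),(551,393)),((459,273),(610,291)))):
    for cam,f,(p,q) in(("scene",sc,(a,b)),("top",tc,(c,d))):
        A=world(cam,*f(*p),.011);B=world(cam,*f(*q),.011); D=(A-B)[:2]
        print(n,cam,A,B,np.linalg.norm(D),"mid",(A+B)[:2]/2,"yaw",np.arctan2(D[1],D[0])-np.pi/2)
# nest: plate corners, plate y-centre free
S=[((98,15),(43,85)),((362,124),(43,-85)),((298,250),(-43,-85)),((30,133),(-43,85))]
Q=[((52,25),(43,85)),((350,65),(43,-85)),((331,216),(-43,-85)),((29,178),(-43,85))]
def res(p):
    o=[]
    for cam,f,L in(("scene",sc,S),("top",tc,Q)):
        for uv,(x,y) in L: o+=list(pix(cam,T(p,(x,y,.0))*1 if 0 else T(p,(x/1e3,y/1e3,.008)))-f(*uv))
    return o
f=least_squares(res,[.55,.1,0]); print("plate centre",f.x,np.array(f.fun).round(1))
for cam,g,piv,k in(("scene",sc,(286,143),(237,170)),("top",tc,(291,125),(260,176))):
    for n,uv,zz in(("piv",piv,.042),("knob",k,.060)):
        w=world(cam,*g(*uv),zz);d=w[:2]-f.x[:2];a=f.x[2];print(cam,n,w,"in plate",np.cos(a)*d[0]+np.sin(a)*d[1],-np.sin(a)*d[0]+np.cos(a)*d[1])
for n,uv,z in(("glue",(303,139),.1),("cup",(386,192),.026),("tub",(342,180),.028),("block",(190,193),.022)): print(n,world("scene",*uv,z))
E
```

```text
big scene [0.5832 0.0288 0.011 ] [ 0.5936 -0.0831  0.011 ] 0.11235756643086611 mid [ 0.5884 -0.0272] yaw 0.09333578186707281
big top [0.5848 0.0293 0.011 ] [ 0.5921 -0.0854  0.011 ] 0.11497279727915856 mid [ 0.5884 -0.028 ] yaw 0.06317235667719623
small scene [0.4781 0.0693 0.011 ] [ 0.4682 -0.0106  0.011 ] 0.08056052622148975 mid [0.4732 0.0294] yaw -0.12330525172772733
small top [0.479  0.0709 0.011 ] [ 0.4691 -0.0118  0.011 ] 0.08326324659386208 mid [0.474  0.0296] yaw -0.11838422550223604
plate centre [ 0.5642  0.2196 -0.1417] [-0.3 -0.4  0.1 -0.6  0.4  0.2 -0.5  0.6  0.4  0.1  0.1  0.3 -0.2  0.3
 -0.  -0.6]
scene piv [0.5556 0.1624 0.042 ] in plate -0.0005070627250500746 -0.05781123627125029
scene knob [0.5254 0.1805 0.06  ] in plate -0.03289497880645542 -0.04414758356619054
top piv [0.557  0.1635 0.042 ] in plate 0.0007313433137332752 -0.05654126032308266
top knob [0.5273 0.1802 0.06  ] in plate -0.03097618203075035 -0.0441699423194318
glue [0.7492 0.2459 0.1   ]
cup [0.7043 0.0241 0.026 ]
tub [0.706  0.1352 0.028 ]
block [0.5715 0.4833 0.022 ]
```

```bash
cat > ov.py <<'E'
from h import *
import cv2,sys
def overlay(nest,valve,out,ims):
    N=[[(32,2.5,29.5),(-32,2.5,29.5)],[(32,-31.5,29.5),(-32,-31.5,29.5)],[(12,48,8),(12,-57,8),(-12,-57,8),(-12,48,8),(12,48,8)],[(32,2.5,29.5),(32,57,29.5),(-32,57,29.5),(-32,2.5,29.5)],[(0,-74,32),(0,-74,50)],[(7,48,19.5),(7,57,19.5)],[(-7,48,19.5),(-7,57,19.5)]]
    V=[[(10.75,9.5,21.5),(10.75,-38.5,21.5),(-10.75,-38.5,21.5),(-10.75,9.5,21.5),(10.75,9.5,21.5)],[(0,55.5,11.5),(0,-55.5,11.5)],[(10,28,11),(10,46,11),(-10,46,11),(-10,28,11),(10,28,11)]]
    tiles=[]
    for cam,c1,c2 in(("scene",(252,196,84,62),(364,226,64,36)),("top",(270,198,72,48),(368,204,52,20))):
        im=ims[cam]
        row=[]
        for (x,y,w,h),pose,M in((c1,nest,N),(c2,valve,V)):
            k=395/w; t=cv2.resize(im[y:y+h,x:x+w],None,fx=k,fy=k,interpolation=cv2.INTER_CUBIC)
            for L in M:
                p=np.array([(pix(cam,T(pose,np.array(q)/1e3))-(x-.5,y-.5))*k-.5 for q in L]).round().astype(int)
                cv2.polylines(t,[p.reshape(-1,1,2)],False,(0,255,0),1)
            row.append(cv2.copyMakeBorder(t,0,max(0,295-t.shape[0]),0,0,cv2.BORDER_CONSTANT)[:295])
        tiles.append(np.hstack(row))
    cv2.imwrite(out,np.vstack(tiles))
E
python3 - <<'E'
from ov import *
ims={c:cv2.imread(f"pics/{c}0.png") for c in("scene","top")}
a=-.1417; yc=.017
nest=T((.5642,.2196,a),(0,yc,a))
overlay(nest,(.5884,-.0276,.075),"pics/ov.png",ims); print(nest)
E
```

```text
[ 0.56660085  0.23642961 -0.1417    ]
```

View pics/ov.png

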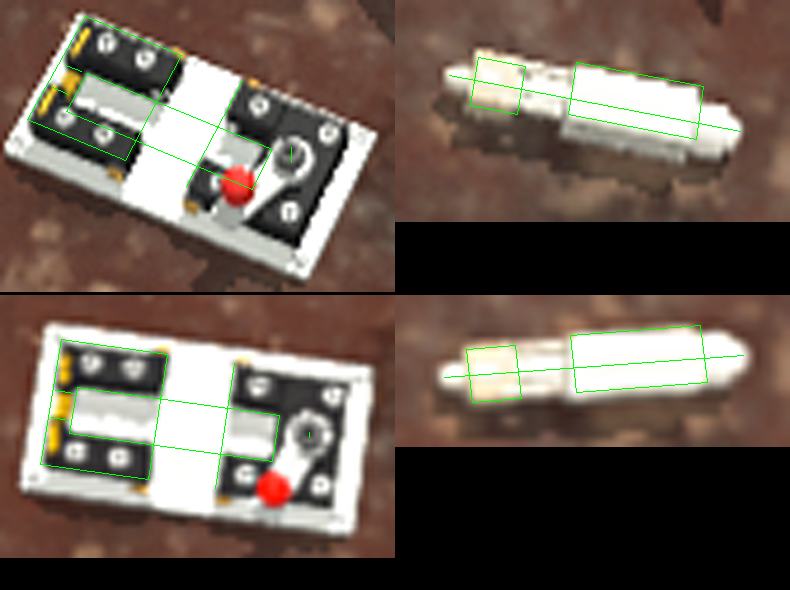

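The picture confirms the big valve (112–115 mm; the small one measures about 81 mm), and the overlay fits both nest and valve within about 1 px. Strap is at about 0.4 rad. Next, the approach numbers.

```bash
cat >> h.py <<'E'
from scipy.spatial.transform import Rotation as Ro
NEST=(.5664,.2360,-.1417); VALVE=(.5884,-.0276,.072)
def goal(p,phi):
    "tool down, tool y at world angle phi: shift mm, turn deg from the measured pose"
    s=r.get_state(); R=Ro.from_quat(s["eef_rot"])
    G=np.array([[np.sin(phi),np.cos(phi),0],[-np.cos(phi),np.sin(phi),0],[0,0,-1]])
    d=R.inv().apply(np.asarray(p)-s["tool_pos"])*1e3
    print("shift",d.round(1),"turn",(R.inv()*Ro.from_matrix(G)).as_rotvec(degrees=True).round(1),"force",s["contact_force"].round(1),"open",round(s["opening"],3),"t",s["clock"])
E
python3 -c "
from h import *
g=T(VALVE,(0,-.0145,.12)); print(g); goal(g,VALVE[2])"
```

```text
[ 0.5894431  -0.04206243  0.12      ]Traceback (most recent call last):
  File "<string>", line 3, in <module>
    g=T(VALVE,(0,-.0145,.12)); print(g); goal(g,VALVE[2])
                                         ~~~~^^^^^^^^^^^^
  File "h.py", line 20, in goal
    print("shift",d.round(1),"turn",(R.inv()*Ro.from_matrix(G)).as_rotvec(degrees=True).round(1),"force",s["contact_force"].round(1),"open",round(s["opening"],3),"t",s["clock"])
                                             ~~~~~~~~~~~~~~^^^
  File "scipy/spatial/transform/_rotation.pyx", line 1143, in scipy.spatial.transform._rotation.Rotation.from_matrix
ValueError: Non-positive determinant (left-handed or null coordinate frame) in rotation matrix 0: [[ 0.07193781  0.99740912  0.        ]
 [-0.99740912  0.07193781  0.        ]
 [ 0.          0.         -1.        ]].
```

```bash
sed -i 's/\[\[np.sin(phi),np.cos(phi),0\],\[-np.cos(phi),np.sin(phi),0\]/[[-np.sin(phi),np.cos(phi),0],[np.cos(phi),np.sin(phi),0]/' h.py
python3 -c "
from h import *
g=T(VALVE,(0,-.0145,.12)); print(g); goal(g,VALVE[2])"
```

```text
[ 0.5894431  -0.04206243  0.12      ]
shift [-568.5 -463.5  118.9] turn [-0.1  0.1 66. ] force [-0.4  0.1 -0. ] open 0.999 t 0.1
```

move_arm(targets=[[[1,-57,-46,6,0,0,6.6],[1,-114,-93,12,0,0,13.2],[1,-171,-139,20,0,0,19.8],[1,-227,-185,30,0,0,26.4],[1,-284,-232,40,0,0,33],[1,-341,-278,50,0,0,39.6],[1,-398,-324,60,0,0,46.2],[1,-455,-371,70,0,0,52.8],[1,-512,-417,80,0,0,59.4],[1,-568.5,-463.5,100,0,0,66]]])

```text
clock: 1.35
tool_pos: [0.5322, 0.0546, 0.1604]
eef_rot: [0.682, 0.731, 0.0, -0.0]
contact_force: [0.6, 0.2, 1.0]
opening: 1.003
finger_force: 0.0
```

move_arm(targets=[[[1,0,0,0,0,0,0],[1,0,0,0,0,0,0],[1,0,0,0,0,0,0]]])

```text
clock: 1.72
tool_pos: [0.5305, 0.0583, 0.1608]
eef_rot: [0.68, 0.733, 0.0, -0.001]
contact_force: [-0.3, 0.1, -0.0]
opening: 0.999
finger_force: 0.0
```

```bash
python3 -c "
from h import *
g=T(VALVE,(0,-.0145,.004)); goal(g,VALVE[2])"
```

```text
shift [-104.7   51.3  156.6] turn [-0.  -0.1  0.2] force [-0.3  0.1 -0. ] open 0.999 t 1.725
```

move_arm(targets=[[[1,-40,20,20,0,0,0],[1,-80,40,50,0,0,0],[1,-104.7,51.3,85,0,0,0.2],[1,-104.7,51.3,115,0,0,0.2],[1,-104.7,51.3,115,0,0,0.2],[1,-104.7,51.3,115,0,0,0.2]]])

```text
clock: 2.48
tool_pos: [0.5903, -0.0428, 0.0468]
eef_rot: [0.682, 0.732, 0.001, 0.0]
contact_force: [0.8, -0.1, 0.5]
opening: 1.0
finger_force: 0.0
```

```bash
python3 -c "
from h import *
import cv2
g=T(VALVE,(0,-.0145,.004)); goal(g,VALVE[2])
a=r.snapshot('scene')[190:290,330:450,::-1];b=r.snapshot('top')[165:265,330:450,::-1]
cv2.imwrite('pics/g.png',cv2.resize(np.hstack([a,b]),None,fx=3.3,fy=3.3,interpolation=2))"
```

```text
shift [ 0.8 -0.9 42.8] turn [ 0.1 -0.  -0.1] force [ 0.8 -0.1  0.5] open 1.0 t 2.475
```

View pics/g.png

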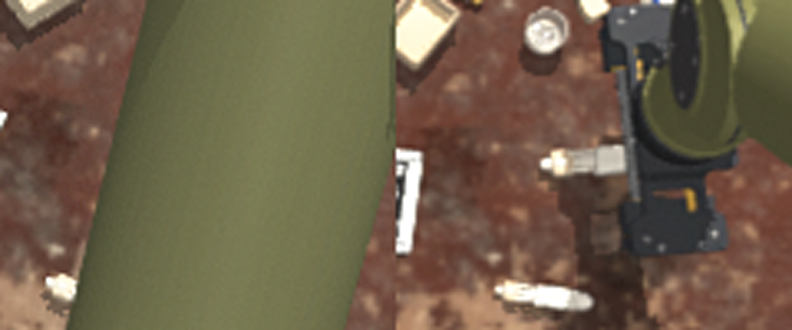

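The gripper sits across the valve body (left: the arm blocks the scene view; right: nozzle at (545,163) pokes out, and the path is clear). I'll go down and grip now.

move_arm(targets=[[[1,0.5,-0.5,20,0,0,0],[1,0.5,-0.5,36,0,0,0],[1,0.5,-0.5,42,0,0,0],[0.4,0.5,-0.5,42.5,0,0,0],[0.3,0.5,-0.5,42.5,0,0,0],[0.1,0.5,-0.5,42.5,0,0,0],[0.1,0.5,-0.5,42.5,0,0,0],[0.1,0.5,-0.5,42.5,0,0,0],[0.1,0.5,-0.5,42.5,0,0,0],[0.1,0.5,-0.5,42.5,0,0,0]]], newtons=40)

```text
clock: 3.82
tool_pos: [0.5894, -0.044, 0.0032]
eef_rot: [0.682, 0.731, 0.0, -0.0]
contact_force: [-0.7, 0.3, -1.2]
opening: 0.237
finger_force: 40.0
```

move_arm(targets=[[[0.1,0,0,-25,0,0,0],[0.1,0,0,-60,0,0,0],[0.1,0,0,-95,0,0,0],[0.1,0,0,-115,0,0,0],[0.1,0,0,-115,0,0,0],[0.1,0,0,-115,0,0,0]]])

```text
clock: 4.58
tool_pos: [0.5885, -0.0439, 0.1172]
eef_rot: [0.682, 0.731, -0.001, -0.001]
contact_force: [0.1, 0.5, -2.6]
opening: 0.243
finger_force: 40.0
```

```bash
python3 -c "
from h import *
d=np.array([.5894,-.044])-VALVE[:2]; a=VALVE[2]; v=np.array([np.cos(a)*d[0]+np.sin(a)*d[1],-np.sin(a)*d[0]+np.cos(a)*d[1]]); print('tcp in valve',v)
goal(T(NEST,(0,v[1],.1)),NEST[2])"
```

```text
tcp in valve [-0.00018237 -0.01642945]
shift [264.7  -6.2  17.2] turn [-0.1 -0.  12.1] force [ 0.1  0.5 -2.6] open 0.243 t 4.575
```

move_arm(targets=[[[0.1,40,-1,0,0,0,2],[0.1,80,-2,0,0,0,4],[0.1,120,-3,0,0,0,6],[0.1,160,-4,0,0,0,8],[0.1,200,-5,0,0,0,10],[0.1,240,-6,0,0,0,12],[0.1,264.7,-6.2,0,0,0,12.1],[0.1,264.7,-6.2,0,0,0,12.1],[0.1,264.7,-6.2,0,0,0,12.1],[0.1,264.7,-6.2,0,0,0,12.1]]])

```text
clock: 5.82
tool_pos: [0.5653, 0.2172, 0.1179]
eef_rot: [0.757, 0.654, -0.001, 0.0]
contact_force: [0.5, -1.5, -1.4]
opening: 0.24
finger_force: 40.0
```

```bash
python3 -c "
from h import *
import cv2
goal(T(NEST,(0,-.0164,.05)),NEST[2])
a=r.snapshot('scene')[180:280,230:350,::-1];b=r.snapshot('top')[165:265,240:360,::-1]
cv2.imwrite('pics/n.png',cv2.resize(np.hstack([a,b]),None,fx=3.3,fy=3.3,interpolation=2))"
```

```text
shift [ 2.5 -1.6 67.9] turn [-0.   0.1 -0.2] force [ 0.5 -1.5 -1.4] open 0.24 t 5.825
```

View pics/n.png

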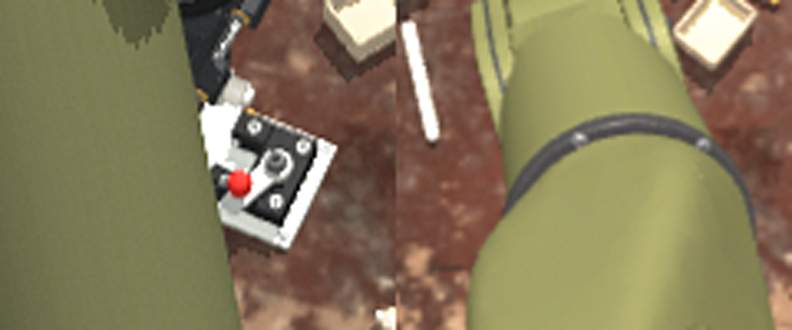

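move_arm(targets=[[[0.1,2,-1.3,20,0,0,-0.2],[0.1,2.2,-1.5,45,0,0,-0.2],[0.1,2.2,-1.5,70,0,0,-0.2],[0.1,2.2,-1.5,70,0,0,-0.2],[0.1,2.2,-1.5,70,0,0,-0.2]]])

```text
clock: 6.55
tool_pos: [0.5646, 0.2217, 0.049]
eef_rot: [0.755, 0.656, 0.001, 0.0]
contact_force: [-0.7, -0.8, -1.4]
opening: 0.238
finger_force: 40.0
```

```bash
python3 -c "
from h import *
print(pix('scene',T((.5653,.2172,NEST[2]),(0,-.0391,.125))))
goal(T(NEST,(0,-.0164,.030)),NEST[2]);print(r.get_state()['tool_pos'])"
```

```text
[306.43183563 209.44344426]
shift [-2.  -0.3 19. ] turn [ 0.1 -0.   0.1] force [-0.7 -0.8 -1.4] open 0.238 t 6.55
[0.5646117  0.22174984 0.04901874]
```

move_arm(targets=[[[0.1,-2,-0.3,4,0,0,0],[0.1,-2,-0.3,8,0,0,0],[0.1,-2,-0.3,8,0,0,0]]])

```text
clock: 6.92
tool_pos: [0.5631, 0.2201, 0.0401]
eef_rot: [0.755, 0.656, -0.0, -0.0]
contact_force: [-0.4, -0.0, -1.5]
opening: 0.239
finger_force: 40.0
```

```bash
python3 -c "
from h import *
goal(T(NEST,(0,-.0164,.024)),NEST[2])"
```

```text
shift [-0.2  1.  16.1] turn [-0.   0.   0.1] force [-0.4 -0.  -1.5] open 0.239 t 6.925
```

move_arm(targets=[[[0.1,0,0.7,3,0,0,0],[0.1,0,0.7,6,0,0,0],[0.1,0,0.7,9,0,0,0],[0.1,0,0.7,12,0,0,0],[0.1,0,0.7,12,0,0,0]]], newtons=50)

```text
clock: 7.55
tool_pos: [0.5638, 0.2199, 0.0279]
eef_rot: [0.755, 0.656, -0.0, -0.0]
contact_force: [0.1, -0.2, -2.2]
opening: 0.24
finger_force: 50.0
```

```bash
python3 -c "
from h import *
goal(T(NEST,(0,-.0164,.0112)),NEST[2])"
```

```text
shift [-0.1  0.3 16.7] turn [-0.   0.   0.1] force [ 0.1 -0.2 -2.2] open 0.24 t 7.55
```

move_arm(targets=[[[0.1,0,0.2,3,0,0,0],[0.1,0,0.2,5,0,0,0],[0.1,0,0.2,7,0,0,0],[0.1,0,0.2,7,0,0,0]]], newtons=60)

```text
clock: 8.05
tool_pos: [0.5645, 0.2201, 0.0216]
eef_rot: [0.755, 0.656, 0.0, 0.0]
contact_force: [-0.3, -0.2, 2.1]
opening: 0.239
finger_force: 60.0
```

move_arm(targets=[[[0.1,0,0,2,0,0,0],[0.1,0,0,4,0,0,0],[0.1,0,0,6,0,0,0],[0.1,0,0,6,0,0,0]]])

```text
clock: 8.55
tool_pos: [0.5643, 0.2202, 0.0148]
eef_rot: [0.754, 0.656, 0.0, -0.0]
contact_force: [1.2, 0.6, -1.4]
opening: 0.236
finger_force: 60.0
```

move_arm(targets=[[[0.1,0,0,1.5,0,0,0],[0.1,0,0,3,0,0,0],[0.1,0,0,4.5,0,0,0],[0.1,0,0,4.5,0,0,0]]])

```text
clock: 9.05
tool_pos: [0.5643, 0.22, 0.0112]
eef_rot: [0.755, 0.656, 0.0, 0.0]
contact_force: [-0.0, -0.2, 6.9]
opening: 0.24
finger_force: 60.0
```

move_arm(targets=[[[0.1,0,0,1,0,0,0],[0.1,0,0,1,0,0,0],[0.5,0,0,0,0,0,0],[0.5,0,0,0,0,0,0],[0.5,0,0,0,0,0,0],[0.5,0,0,-15,0,0,0],[0.5,0,0,-30,0,0,0],[0,0,0,-30,0,0,0],[0,0,0,-30,0,0,0],[0,0,0,-30,0,0,0]]], newtons=20)

```text
clock: 10.3
tool_pos: [0.5639, 0.2199, 0.0404]
eef_rot: [0.755, 0.656, -0.0, -0.0]
contact_force: [-0.2, -0.1, 0.2]
opening: 0.187
finger_force: 0.0
```

```bash
python3 -c "
from h import *
goal(T(NEST,(0,-.0145,.0295)),NEST[2])"
```

```text
shift [ 1.8  0.2 10.9] turn [-0.   0.   0.2] force [-0.2 -0.1  0.2] open 0.187 t 10.3
```

Fingers are still closing. I'll press on top with them shut.

move_arm(targets=[[[0,1.8,0,0,0,0,0],[0,1.8,0,0,0,0,0],[0,1.8,0,3,0,0,0],[0,1.8,0,6,0,0,0],[0,1.8,0,9,0,0,0],[0,1.8,0,11,0,0,0],[0,1.8,0,12.5,0,0,0],[0,1.8,0,12.5,0,0,0]]])

```text
clock: 11.3
tool_pos: [0.5643, 0.2217, 0.03]
eef_rot: [0.755, 0.656, 0.0, -0.0]
contact_force: [-4.9, -1.3, 14.1]
opening: 0.005
finger_force: 7.5
```

move_arm(targets=[[[0,0,0,1.5,0,0,0],[0,0,0,3,0,0,0],[0,0,0,3,0,0,0]]])

```text
clock: 11.68
tool_pos: [0.5644, 0.2217, 0.0298]
eef_rot: [0.755, 0.656, 0.0, -0.0]
contact_force: [-8.9, -2.2, 36.9]
opening: 0.002
finger_force: 18.9
```

The valve is pressed home (top at 29.8 mm, stiff at 37 N). Next is the strap knob.

move_arm(targets=[[[0,0,0,-20,0,0,0],[0.2,0,0,-50,0,0,0],[0.5,0,0,-80,0,0,0],[0.5,0,0,-80,0,0,0]]])

```text
clock: 12.18
tool_pos: [0.5662, 0.2223, 0.1074]
eef_rot: [0.755, 0.656, 0.002, 0.001]
contact_force: [-0.5, 0.5, 0.1]
opening: 0.321
finger_force: 0.0
```

```bash
python3 -c "
from h import *
goal(T(NEST,(-.0316,-.061,.046)),NEST[2]+1.17); print(r.get_state()['q'].round(2))"
```

```text
shift [-47.5 -33.7  61.1] turn [  0.3   0.  -66.9] force [-0.5  0.5  0.1] open 0.321 t 12.175
[-0.52  0.84  0.12  1.74 -0.16  0.57 -0.44]
```

move_arm(targets=[[[0.5,-15,-10,0,0,0,-10],[0.5,-30,-20,0,0,0,-20],[0.5,-47.5,-33.7,0,0,0,-30],[0.5,-47.5,-33.7,0,0,0,-40],[0.5,-47.5,-33.7,0,0,0,-50],[0.5,-47.5,-33.7,0,0,0,-60],[0.5,-47.5,-33.7,0,0,0,-66.9],[0.5,-47.5,-33.7,0,0,0,-66.9],[0.5,-47.5,-33.7,0,0,0,-66.9]]])

```text
clock: 13.3
tool_pos: [0.5241, 0.1793, 0.1046]
eef_rot: [0.269, 0.963, -0.0, -0.0]
contact_force: [-0.5, -0.1, 0.6]
opening: 0.502
finger_force: 0.0
```

```bash
python3 -c "
from h import *
import cv2
goal(T(NEST,(-.0316,-.061,.046)),NEST[2]+1.17)
a=r.snapshot('scene')[180:280,230:350,::-1];b=r.snapshot('top')[165:265,240:360,::-1]
cv2.imwrite('pics/k.png',cv2.resize(np.hstack([a,b]),None,fx=3.3,fy=3.3,interpolation=2))"
```

```text
shift [-1.7  1.9 58.6] turn [-0.  -0.  -0.1] force [-0.5 -0.1  0.6] open 0.502 t 13.3
```

View pics/k.png

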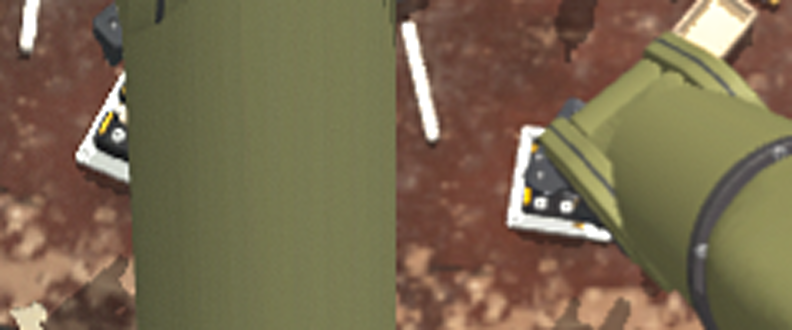

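The arm hides the knob in both views. The earlier measurement is well within the 44 mm opening, so I'll descend and grip.

move_arm(targets=[[[0.5,-1,1,20,0,0,0],[0.5,-1.5,1.5,40,0,0,0],[0.5,-1.5,1.5,50,0,0,0],[0.5,-1.5,1.5,58,0,0,0],[0.1,-1.5,1.5,58,0,0,0],[0.1,-1.5,1.5,58,0,0,0],[0.1,-1.5,1.5,58,0,0,0],[0.1,-1.5,1.5,58,0,0,0]]], newtons=15)

```text
clock: 14.4
tool_pos: [0.527, 0.1803, 0.0477]
eef_rot: [0.268, 0.963, 0.001, 0.0]
contact_force: [-0.2, 0.1, 2.0]
opening: 0.185
finger_force: 15.0
```

```bash
python3 -c "
from h import *
s=r.get_state();print(s['opening'],s['finger_force'],s['contact_force'].round(1))
d=s['tool_pos'][:2]-T(NEST,(0,-.074,0))[:2];a=NEST[2]
e=np.array([np.cos(a)*d[0]+np.sin(a)*d[1],-np.sin(a)*d[0]+np.cos(a)*d[1]]);t0=np.arctan2(e[1],-e[0]);print(e,np.hypot(*e),t0)
R=Ro.from_quat(s['eef_rot'])
for t in np.append(np.arange(t0,1.6,.13)[1:],1.61):
    p=T(NEST,(-.034*np.cos(t),-.074+.034*np.sin(t),s['tool_pos'][2]))
    print(round(t,2),(R.inv().apply(p-s['tool_pos'])*1e3).round(1),np.degrees(t-t0).round(1))"
```

```text
0.1852635140561165 15.000155849770636 [-0.2  0.1  2. ]
[-0.03115928  0.01331749] 0.03388592944296118 0.40390202438644
0.53 [-0.2  4.4  0. ] 7.4
0.66 [-1.1  8.7  0. ] 14.9
0.79 [-2.5 12.9  0. ] 22.3
0.92 [-4.4 16.9  0. ] 29.8
1.05 [-6.9 20.6  0. ] 37.2
1.18 [-9.8 23.9  0. ] 44.7
1.31 [-13.1  26.8   0. ] 52.1
1.44 [-16.8  29.3   0. ] 59.6
1.57 [-20.7  31.2   0.1] 67.0
1.61 [-21.9  31.7   0.1] 69.1
```

The knob is gripped (radius 33.9 mm, angle 0.40 rad). Now I'll swing it along the arc.

move_arm(targets=[[[0.1,-0.2,4.4,0,0,0,7.4],[0.1,-1.1,8.7,0,0,0,14.9],[0.1,-2.5,12.9,0,0,0,22.3],[0.1,-4.4,16.9,0,0,0,29.8],[0.1,-6.9,20.6,0,0,0,37.2],[0.1,-9.8,23.9,0,0,0,44.7],[0.1,-13.1,26.8,0,0,0,52.1],[0.1,-16.8,29.3,0,0,0,59.6],[0.1,-20.7,31.2,0,0,0,67],[0.1,-22.5,31.9,0,0,0,68]]], newtons=15)

```text
clock: 15.65
tool_pos: [0.5613, 0.1973, 0.0476]
eef_rot: [0.76, 0.649, -0.0, -0.001]
contact_force: [-4.7, 4.1, 7.3]
opening: 0.191
finger_force: 15.0
```

```bash
cat > ang.py <<'E'
from h import *
s=r.get_state();print(s['clock'],s['opening'],s['finger_force'],s['contact_force'].round(1))
d=s['tool_pos'][:2]-T(NEST,(0,-.074,0))[:2];a=NEST[2]
e=np.array([np.cos(a)*d[0]+np.sin(a)*d[1],-np.sin(a)*d[0]+np.cos(a)*d[1]]);print(e,np.hypot(*e),np.arctan2(e[1],-e[0]))
goal(T(NEST,(0.0,-.040,s['tool_pos'][2])),NEST[2])
E
python3 ang.py
```

```text
15.65 0.19120603495115251 15.000146365873661 [-4.7  4.1  7.3]
[0.00038625 0.0349674 ] 0.03496953311230789 1.5818418367465792
shift [-1.  -0.4 -0. ] turn [-0.1 -0.1 -0.9] force [-4.7  4.1  7.3] open 0.191 t 15.65
```

move_arm(targets=[[[0.1,-1,1.5,0,0,0,0],[0.1,-1,2,0,0,0,0],[0.1,-1,0,0,0,0,0],[0.45,-1,0,0,0,0,0],[0.45,-1,0,0,0,0,0],[0.45,-1,0,0,0,0,0],[0.45,-1,0,-20,0,0,0],[0.45,-1,0,-50,0,0,0],[0.45,-1,0,-90,0,0,0],[0.45,-1,0,-130,0,0,0]]])

```text
clock: 16.9
tool_pos: [0.5622, 0.1944, 0.1797]
eef_rot: [0.761, 0.649, 0.0, 0.0]
contact_force: [0.0, -0.3, -0.1]
opening: 0.451
finger_force: 0.0
```

move_arm(targets=[[[0.45,-40,0,-20,0,0,0],[0.45,-90,0,-40,0,0,0],[0.45,-140,0,-50,0,0,0],[0.45,-190,0,-50,0,0,0],[0.45,-240,0,-50,0,0,0],[0.45,-290,0,-50,0,0,0],[0.45,-290,0,-50,0,0,0],[0.45,-290,0,-50,0,0,0]]])

```text
clock: 17.9
tool_pos: [0.5166, -0.0913, 0.228]
eef_rot: [0.761, 0.649, 0.001, 0.0]
contact_force: [-0.0, 0.5, -0.1]
opening: 0.454
finger_force: 0.0
```

```bash
python3 -c "
from h import *
import cv2
a=r.snapshot('scene')[180:280,230:350,::-1];b=r.snapshot('top')[165:265,240:360,::-1]
cv2.imwrite('pics/f.png',cv2.resize(np.hstack([a,b]),None,fx=3.3,fy=3.3,interpolation=2))"
```

```text
(no output)
```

View pics/f.png

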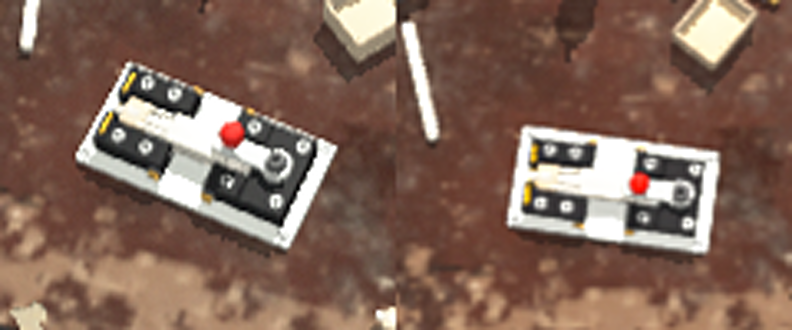

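The picture shows the valve in the nest with its nozzle in the yellow slot. The knob is at scene crop (232,132) / top crop (638,183), in line with the pivot at (277,162) / (682,191). I'll check the strap angle numerically.

```bash
python3 -c "
from h import *
for cam,o,k in(('scene',(230,180),(232,132)),('top',(240,165),(638-396,183))):
    w=world(cam,o[0]+k[0]/3.3-.35,o[1]+k[1]/3.3-.35,.060);d=w[:2]-T(NEST,(0,-.074,0))[:2];a=NEST[2]
    e=np.array([np.cos(a)*d[0]+np.sin(a)*d[1],-np.sin(a)*d[0]+np.cos(a)*d[1]]);print(e,np.arctan2(e[1],-e[0]))"
```

```text
[7.69591804e-05 3.41382461e-02] 1.5730506619987326
[0.00032595 0.03551059] 1.579974921842677
```

```bash
python3 -c "
from plant import r
print(r.finish_job())"
```

```text
the job is handed in; nothing more can be done
None
```

The bare valve is seated flush in the nest with its nozzle in the yellow-marked slot, the strap is swung over it to about 1.57 rad (camera estimate), and the job was handed in at about 18 s; no verdict came back.

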